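# Lock the specimen rack's hold-down bar with its thumbscrew

## Task

Swing the hold-down bar of the two-cup transport rack back over the cups until the hole near its free end lines up with the hole in the rack's post, then take the threaded thumbscrew (not the smooth pin) from its wooden block, thread it down through both and screw it fully home, finger-tight and no tighter: the post's thread is light. Leave the cups standing in the rack and everything else where it is.

Things in the scene. Friction and masses are not known exactly. Their poses are not given: they have to be found in the camera images.
- rack: Fixed specimen transport rack: grey plastic base plate 100 x 300 x 8 mm (x, y, z) with two aluminium posts on its long centre line, 175 mm apart, and two lidded cups (red lids 65 mm across, tops 78 mm above the table) standing between them. Origin: centre of the base's underside; z up. The pivot post is at y = +87.5 mm; the screw post (36 mm across, top 81 mm up) at y = -87.5 mm.
- bar: Flat steel hold-down bar, 34 mm wide, 6 mm thick, swinging level about an upright pivot on the rack's +y post. Origin: on the pivot axis at the bar's underside, 82 mm up (top 88 mm, 4 mm clear of the lids, 1 mm of the post). Its length runs along its -y. Closed: its axes are parallel to the rack's; open: turned clockwise (from above), towards the rack's -x. No stop when closed; friction (0.1 N m) holds it.
- bar_hole (a point): Centre of the plain 18.5 mm hole through the bar, at the bar's top face, 175 mm from the pivot.
- bar_end (a point): Point on the top face of the bar's free end, 222 mm from the pivot, 47 mm beyond the hole: the place to pinch the bar across its width; both sides and 70 mm below are free there. The bar reaches 33 mm farther. Axes as the bar: length along y, width along x.
- post_hole (a point): Centre of the mouth of the upright hole in the screw post, 81 mm above the table. Bore 19 mm, with a right-hand three-start thread inside whose crests leave a round passage of 11.2 mm; the first crests are 1.3 mm below the mouth.
- screw: Thumbscrew, about 60 g, upright in a hole of the block (lifts straight out, not threaded there). Origin: underside of its 28 mm collar; z up along its axis, to the knob. Collar 3 mm thick, neck 16 mm across, square knob 26 mm wide from 14 to 30 mm above the origin. Right-hand three-start thread: clockwise from above drives it in, 18 mm a turn. Home: collar flat on the bar, origin 88 mm above the table.
- knob (a point): Centre of the square knob, on the screw's axis, 22 mm above its origin; its flats face the screw's x and y. When the collar lands on the bar the screw stops sinking; 0.3 to 0.4 rad more takes up play, then each 0.1 rad clamps some 15 N harder and the moment on the wrist grows: 0.1 to 0.15 N m, 0.5 to 0.6 rad past landing, is finger-tight. The post's thread strips at 60 N on the bar.
- screw_tip (a point): The thumbscrew's 4 mm wide point, 33 mm below its origin. Shank 10 mm, coned over the last 5 mm; thread 16 mm across, from 5 to 18 mm below the origin. Where the thread starts is not marked: set in the post it rests on the crests, its collar some 9 mm above the bar; turned clockwise under a light push (3 to 6 N) it catches within a third of a turn, then sinks with the turning.
- pin: Smooth pin with a T-shaped bar head (44 x 12 x 12 mm), standing in the block's other hole; not wanted. Origin: underside of its collar.
- block: Fixed wooden block 50 x 130 x 40 mm, with two holes 70 mm apart along its y axis (at +35 and -35 mm) that hold the thumbscrew and the pin, either way round. Origin: centre of its underside.
- cup_a: Closed specimen cup, white, 70 mm tall with a red lid 65 mm across, standing in the rack (nearer the pivot). Origin: centre of its underside.
- cup_b: The same, nearer the screw post.
- cup_c: A third closed cup on the table, a bystander.
- cup_open: Open white cup without lid, 62 mm tall, a bystander.
- lid1: Loose red lid, 65 mm across and 12 mm high, a bystander.
- card1: White test cassette 70 x 24 x 6 mm, a bystander.
- card2: Another, a bystander.
- tape: Roll of tape lying flat, 56 mm across, 18 mm high, a bystander.
Things that resemble listed ones, but are neither listed nor needed, are in the scene too. What is shaped like the cup_b but blue or pink is not meant.

How it is judged:
On the way, in this order (a step that is already met when the one before it is completed fails the run):
1. the bar lies over the cups with its hole over the post's hole (within 4 mm) (horizontal distance between bar_hole and post_hole below 0.004 m), for 0.2 s.
2. the thumbscrew's point is down through both holes, at least 10 mm into the post and within 3 mm of its axis (horizontal distance between bar_hole and post_hole below 0.004 m and z of screw_tip in the frame of post_hole below -0.01 m and horizontal distance between screw_tip and post_hole below 0.003 m), for 0.1 s.
At the end, for the whole second after the job is handed in: The bar's hole is over the post's (within 4 mm); the released thumbscrew stands in both, upright (0.06 rad), within 3 mm of the post's axis, its collar on the bar (within 1.2 mm) and still tight (bears on the bar with over 4 N); both cups stand upright in the rack (horizontal distance between bar_hole and post_hole below 0.004 m and z of screw in the frame of bar_hole between -0.002 and 0.0012 m and horizontal distance between screw and post_hole below 0.003 m and angle between screw's own z axis and vertical below 0.06 rad and contact force between screw and bar above 4 N and linear speed of screw below 0.01 m/s and contact force between screw and the fingers below 0.01 N and angle between each of cup_a, cup_b's own z axis and vertical below 0.1 rad); the robot touches nothing.
It fails at once if the thumbscrew strips the post's thread (it bears on the bar with over 60 N, or on bar and post together with over 130 N) (contact force between screw and rack above 130 N or contact force between screw and bar above 60 N).
It fails at once if the cups in the rack are pushed over or moved 15 mm (distance of any of cup_a, cup_b from where it was at the start of the episode above 0.015 m).
It fails at once if another thing on the table is moved 20 mm (distance of any of cup_c, cup_open, lid1, card1, card2, tape, pin from where it was at the start of the episode above 0.02 m).
It also fails if it takes over 72 s, if anything falls off the work surface, if the arm or the gripper's body presses on something with over 40 N, if the wrist force passes 120 N, or if a joint passes its speed limit or range.

## Robot

A 6-joint arm with a two-finger parallel gripper is mounted at the origin on the work surface. World frame = base frame: x ahead of the robot, y to its left, z up, the work surface at z = 0. Lengths are in m, angles in rad, forces in N, time in s.
With the tool pointing down it reaches from about 0.35 to 0.875 m from the base axis. Payload 4.2 kg.
Tool frame: the origin (TCP) lies at the very end of the fingers, on their centre line; the grasp point (between the pads) lies 19 mm behind it; z points along the fingers, y is the line along which they close (so a half turn about z gives the same grasp; the last joint's range is limited). The gripper opens to 87 mm and grips with 3 to 60 N. Pads are 19 mm wide; open, the fingers measure 117 mm over their backs; the gripper's body (75 mm by 190 mm) begins 51 mm behind the grasp point.
Start: joints at [-0.929, 0.385, 0.008, 0, -1.194, -0.259], TCP at [0.233, -0.58, 0.223] pointing down, gripper open.
Joint ranges: [-3.14, 3.14], [-1.21, 2.06], [-1.07, 1.41], [-3.16, 2.05], [-2.99, -0.16], [-3.1, 3.1]. Speed limits (rad/s): [2.79, 2.79, 3.14, 3.14, 3.14, 3.14].

## Interface

Orientations are given as a unit quaternion [w, x, y, z].
In Python, from rig import * gives the robot as it stands. The module is installed in compiled form; this text tells all that it offers.
- The arm moves only by the tool step_arm, never from a script. Its argument "commands" is a list of rows, each an object with "linear": the shift along the tool's x, y, z in m, a list of three; "twist": the turn, a rotation vector about the tool's x, y, z in rad, a list of three. In form: [{"linear": [dx, dy, dz], "twist": [ax, ay, az]}, ...]. A call has 1 to 8 rows; each row is the pose to reach, as a shift and turn from the pose commanded when the call began, along the tool's axes at that moment; what a row does not reach only later rows make up. A row lasts 1/12 s, in which the tool goes at most 41.7 mm and 7.16 degrees, less where a joint would pass 70% of its speed; a pose out of reach is approached as far as the arm can. A call with a gripper value outside its range is refused whole. "grip" is the finger opening in m, from 0 to 0.087, set as the call begins (left out, the last holds). The fingers move at their own pace and stop on an object; "grip_force" is the grip in N (left out, the last holds). Time passes only in rows, so rows that repeat a pose let the fingers close. It gives the time, the measured TCP pose, the force, the opening and the grip force at its end, in the units of the state.
- read_state(): the state, without advancing time (a new reading comes with each control period).
- get_image(name): name is "scene" or "top" or "wrist"; returns a dict with "frame" (420x560x3 uint8, red, green, blue), "K" (3x3 intrinsics, pixels), "rvec" (rotation vector, rad) and "tvec" (3), from world to camera coordinates, as OpenCV has them. Camera axes: x right, y down, z forward; pixel columns grow to the right and rows downward; lengths in m; the calibration is good to about 2 mm. The wrist camera is an equidistant fisheye: a pixel r from the principal point sees the ray r / f radians off the axis. A picture is of the moment at which its call begins. There is no depth.
- job_done(): hands the job in; it is judged then, once.
The state is a dict: "time_s": time; "joints": joint angles; "qd": joint speeds; "tau": joint torques, N m; "eef_pos": TCP position; "tool_rot": TCP orientation; "wrist_force": force on the tool from outside, world axes, zero at the start; "moment": the same for the moment, N m; "finger_gap": finger opening in m; "grip_force": force on a finger pad.
Only numpy, scipy, OpenCV 4.12 (cv2) and the standard library are available. Lean on these libraries where they do the work, as an engineer would, in place of code of your own. Each camera call takes 0.05 s, during which the arm holds its last target. There are 200 camera calls.

## Working session

There is one attempt and no reset: what is moved stays moved. The work goes in short steps, Python scripts to look and compute and a tool call to move; the robot and the scene stay as the last step left them, time stands still between calls to the robot, and variables do not carry over. Pictures are saved under pics/ and viewed, at most 10 in all, crops included, and the job is handed in when it is done.

Besides the shell and the picture viewer there is one more tool, called after ">>>" as name([rows], argument=value, ...), one row to a line, values as JSON. step_arm: Moves the arm, as the interface text tells. Its arguments: {"type":"object","properties":{"commands":{"type":"array","items":{"type":"object","properties":{"linear":{"type":"array","items":{"type":"number"}},"twist":{"type":"array","items":{"type":"number"}}}}},"grip":{"type":"number"},"grip_force":{"type":"number"}},"required":["commands"]}

```bash
mkdir -p pics
cat > h.py <<'E'
from rig import *
import numpy as np, cv2
from scipy.spatial.transform import Rotation as R
def snap(n,fn=None):
    d=get_image(n)
    if fn: cv2.imwrite('pics/'+fn,cv2.cvtColor(d['frame'],cv2.COLOR_RGB2BGR))
    return d
def cast(d,uv,z,fish=False):
    K=d['K'];Rm=cv2.Rodrigues(np.array(d['rvec'],float))[0];t=np.array(d['tvec'],float).ravel()
    out=[]
    for u,v in np.atleast_2d(uv).astype(float):
        x=(u-K[0][2])/K[0][0];y=(v-K[1][2])/K[1][1]
        if fish:
            th=np.hypot(x,y);s=np.sin(th)/max(th,1e-9);r=np.array([x*s,y*s,np.cos(th)])
        else: r=np.array([x,y,1.])
        c=-Rm.T@t;w=Rm.T@r
        out.append(c+w*(z-c[2])/w[2])
    return np.array(out)
def st():
    s=read_state();q=np.array(s['tool_rot']);r=R.from_quat(q[[1,2,3,0]])
    return s,np.array(s['eef_pos']),r
def move(target,yaw=None):
    """shift in tool axes to world target; twist z to make tool y axis along yaw dir"""
    s,p,r=st();print('lin',np.round(r.inv().apply(np.array(target)-p),4))
    if yaw is not None:
        y=r.apply([0,1,0]);a=np.arctan2(y[1],y[0]);d=(yaw-a+np.pi/2)%np.pi-np.pi/2
        print('world yaw change',d,'-> twist z',-d)
E
python3 - <<'E'
from h import *
a=snap('top','t0.png');b=snap('scene','s0.png')
s,p,r=st();print(s['time_s'],p,r.as_matrix().round(3),s['wrist_force'])
for d in(a,b):print(np.round(d['K'],1).tolist(),(-cv2.Rodrigues(d['rvec'])[0].T@np.ravel(d['tvec'])).round(3))
E
```

```text
0.1 [ 0.23328721 -0.57926181  0.22156947] [[-0.928 -0.373 -0.001]
 [-0.373  0.928  0.002]
 [ 0.     0.002 -1.   ]] [ 0.31864116 -0.17660582  0.04029348]
[[388.8, 0.0, 279.7], [0.0, 388.8, 201.3], [0.0, 0.0, 1.0]] [ 0.406 -0.068  1.007]
[[423.4, 0.0, 277.9], [0.0, 423.4, 207.6], [0.0, 0.0, 1.0]] [ 1.079 -0.329  0.67 ]
```

View pics/t0.png

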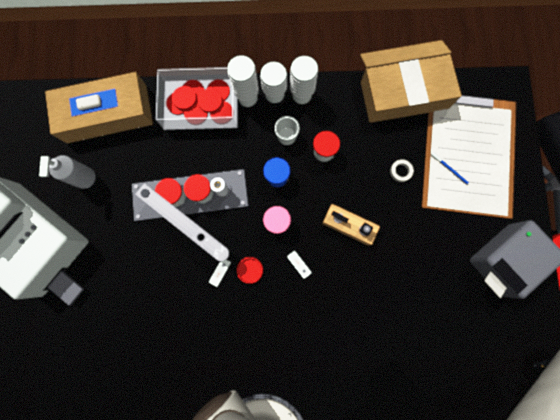

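View pics/s0.png

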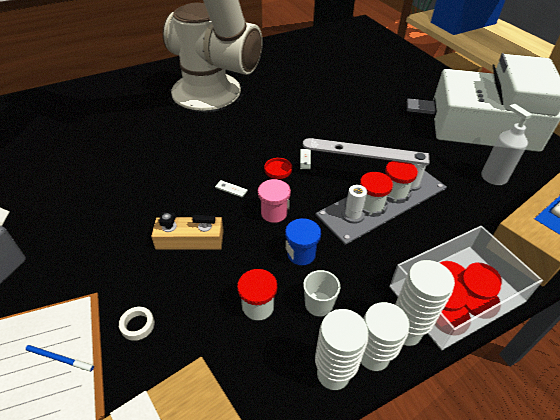

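The top view shows the rack at about (190,195), pivot (145,192), screw post (218,186), and the bar open with its hole at (200,237). The block is at (351,225), with the thumbscrew on its right at (367,229) and the pin at (342,217). I'll zoom in next.

Run:
```python
from h import *
a=cv2.imread('pics/t0.png');
c=cv2.resize(a[160:280,125:255],None,fx=5,fy=5,interpolation=cv2.INTER_CUBIC)[:600]
e=cv2.resize(a[195:255,315:390],None,fx=8,fy=8,interpolation=cv2.INTER_CUBIC)
cv2.imwrite('pics/c1.png',c);cv2.imwrite('pics/c2.png',e)
```

```text
(no output)
```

View pics/c1.png

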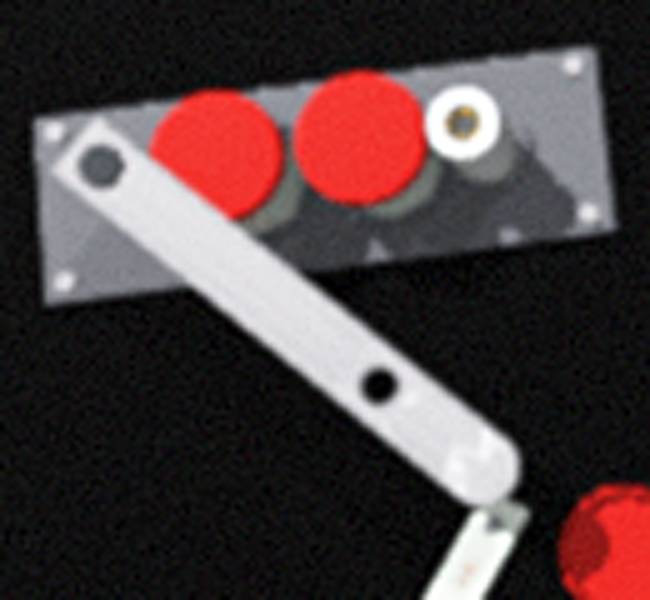

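View pics/c2.png

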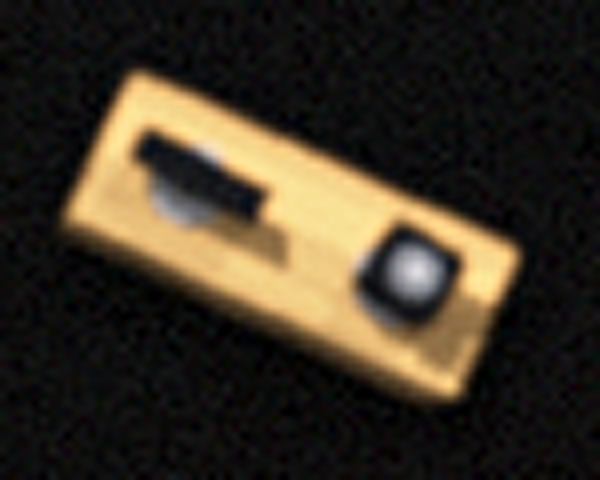

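The crops show the pivot at c1 (101,166), bar hole (380,386), post mouth (463,122), and the square knob at c2 (410,270).

Run:
```python
from h import *
a=snap('top')
f=lambda x,y,o,s:[o[0]+(x+.5)/s-.5,o[1]+(y+.5)/s-.5]
c=lambda x,y,z:cast(a,f(x,y,(125,160),5),z)[0]
piv=c(101,166,.088);h=c(380,386,.088);po=c(463,122,.081)
ki=cast(a,f(410,270,(315,195),8),.07)[0]
print('piv',piv,'hole',h,'post',po,np.linalg.norm((h-piv)[:2]),np.linalg.norm((po-piv)[:2]))
ang=lambda v:np.arctan2(v[1],v[0])
al,be=ang((h-piv)),ang((po-piv));print('angles',al,be,be-al)
u=(h-piv)[:2]/np.linalg.norm((h-piv)[:2]);e=piv[:2]+.222*u;print('end',e,'width dir yaw',al+np.pi/2)
cn=np.array([cast(a,f(x,y,(315,195),8),.04)[0] for x,y in[(140,70),(520,250),(462,398),(65,215)]]);print(cn.round(3))
print('block mid',cn.mean(0),'yaw',ang(cn[0]-cn[1]),ang(cn[3]-cn[2]))
d=cn[1]-cn[0]+cn[2]-cn[3];d/=np.linalg.norm(d);print('screw hole',cn.mean(0)+.035*d,'knob',ki)
kc=[cast(a,f(x,y,(315,195),8),.07)[0] for x,y in[(402,218),(460,262),(425,320),(362,280)]]
print('knob yaw',[ang(kc[i+1]-kc[i])%(np.pi/2) for i in range(3)])
move([*e,.2],al+np.pi/2)
print(st()[0]['joints'])
```

```text
piv [0.59507839 0.27157455 0.088     ] hole [0.4854031  0.13429137 0.088     ] post [0.6141104  0.09694918 0.081     ] 0.17571380191460548 0.17565943720373883
angles -2.244865108508578 -1.4622371328601649 0.7826279756484131
end [0.45651264 0.0981285 ] width dir yaw -0.6740687817136815
[[ 0.566 -0.186  0.04 ]
 [ 0.507 -0.301  0.04 ]
 [ 0.462 -0.28   0.04 ]
 [ 0.521 -0.161  0.04 ]]
block mid [ 0.51396801 -0.23204706  0.04      ] yaw 1.0943553971742792 1.1098467961537892
screw hole [ 0.4981615  -0.26327452  0.04      ] knob [ 0.49846966 -0.26066079  0.07      ]
knob yaw [np.float64(0.8808764798425481), np.float64(0.9804048788534825), np.float64(0.9699054708717618)]
lin [-0.46    0.5451  0.0226]
world yaw change 0.5141106950733199 -> twist z -0.5141106950733199
[-9.29418147e-01  3.85355586e-01  6.92585966e-03 -3.58241325e-04
 -1.19397773e+00 -2.58629167e-01]
```

Run:
```python
from h import *
def P(d): return np.array(d['K'],float)@np.c_[cv2.Rodrigues(np.array(d['rvec'],float))[0],np.ravel(d['tvec'])]
a=snap('top');b=snap('scene')
for n,p,q in [('near stack top',(242,67),(430,278)),('mid',(273,72),(385,320)),('blue',(277,168),(303,233)),('posttop',(217.5,184.),(357,190))]:
    X=cv2.triangulatePoints(P(a),P(b),np.float64(p),np.float64(q)).ravel();print(n,(X[:3]/X[3]).round(3))
    for z in(.16,.18,.2):print(cast(a,p,z)[0][:2].round(3),cast(b,q,z)[0][:2].round(3))
t=cv2.resize(cv2.cvtColor(a['frame'],4)[40:115,215:330],None,fx=5,fy=5);s=cv2.resize(cv2.cvtColor(b['frame'],4)[240:400,305:475],None,fx=3,fy=3)[:,:]
o=np.zeros((480,1090,3),np.uint8);o[:375,:575]=t;o[:480,580:]=s
cv2.imwrite('pics/st.png',cv2.resize(o,(790,348)))
```

```text
near stack top [0.877 0.027 0.163]
[0.877 0.026] [0.876 0.03 ]
[0.866 0.024] [0.884 0.016]
[0.855 0.022] [0.892 0.002]
mid [ 0.885 -0.046  0.117]
[ 0.862 -0.047] [ 0.9   -0.069]
[ 0.851 -0.047] [ 0.907 -0.079]
[ 0.841 -0.048] [ 0.914 -0.089]
blue [ 0.654 -0.049  0.069]
[ 0.63  -0.052] [ 0.719 -0.091]
[ 0.624 -0.052] [ 0.733 -0.1  ]
[ 0.619 -0.052] [ 0.747 -0.11 ]
posttop [0.615 0.097 0.081]
[0.596 0.082] [0.677 0.041]
[0.592 0.079] [0.693 0.027]
[0.587 0.075] [0.709 0.012]
```

View pics/st.png

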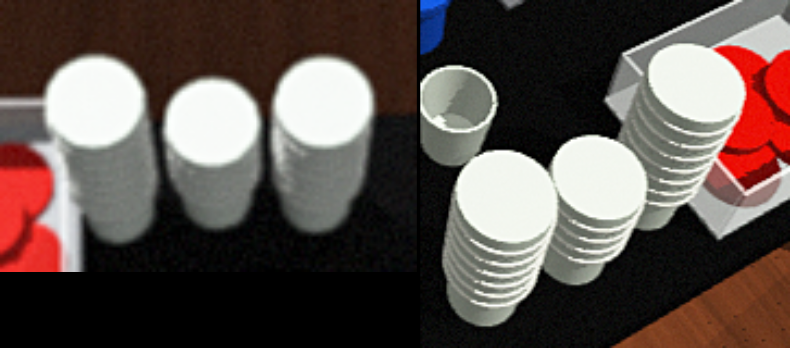

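The stacks stand at x≈0.87, well clear of the work area. The post is confirmed at (0.6145, 0.097). I'll move above the bar end.

>>> step_arm([
  {"linear": [-0.46,0.545,0.06],"twist": [0,0,-0.514]},
  {"linear": [-0.46,0.545,0.06],"twist": [0,0,-0.514]},
  {"linear": [-0.46,0.545,0.06],"twist": [0,0,-0.514]},
  {"linear": [-0.46,0.545,0.06],"twist": [0,0,-0.514]},
  {"linear": [-0.46,0.545,0.06],"twist": [0,0,-0.514]},
  {"linear": [-0.46,0.545,0.06],"twist": [0,0,-0.514]},
  {"linear": [-0.46,0.545,0.06],"twist": [0,0,-0.514]},
  {"linear": [-0.46,0.545,0.06],"twist": [0,0,-0.514]},
], grip=0.07)

```text
time_s: 0.92
eef_pos: [0.3375, -0.2625, 0.1946]
tool_rot: [0.0, -0.433, 0.901, -0.0]
wrist_force: [0.8, -0.8, 0.2]
finger_gap: 0.0704
grip_force: 0.0
```

Run:
```python
from h import *
move([.4565,.098,.16],-.674);print(st()[1],st()[0]['joints'])
```

```text
lin [-0.3559  0.1322  0.0347]
world yaw change 0.00048465124317287334 -> twist z -0.00048465124317287334
[ 0.33746113 -0.26247111  0.19464257] [-2.77951438e-01  6.79098445e-02 -4.89407430e-01  1.01587415e-05
 -1.01275448e+00 -3.96538498e-01]
```

>>> step_arm([
  {"linear": [-0.356,0.132,0.035]},
  {"linear": [-0.356,0.132,0.035]},
  {"linear": [-0.356,0.132,0.035]},
  {"linear": [-0.356,0.132,0.035]},
  {"linear": [-0.356,0.132,0.035]},
  {"linear": [-0.356,0.132,0.035]},
  {"linear": [-0.356,0.132,0.035]},
  {"linear": [-0.356,0.132,0.035]},
])

```text
invalid input
```

>>> step_arm([
  {"linear": [-0.05,0.02,0.0]},
  {"linear": [-0.05,0.02,0.0]},
  {"linear": [-0.05,0.02,0.0]},
])

```text
invalid input
```

Run:
```python
from h import *
move([.4565,.098,.066],-.674);print(st()[1])
d=snap('wrist','w1.png');print(np.round(d['K'],1).tolist())
```

```text
lin [-0.3558  0.1322  0.1287]
world yaw change 0.00048465124317287334 -> twist z -0.00048465124317287334
[ 0.33746113 -0.26247111  0.19464257]
[[325.2, 0.0, 277.6], [0.0, 325.2, 213.1], [0.0, 0.0, 1.0]]
```

View pics/w1.png

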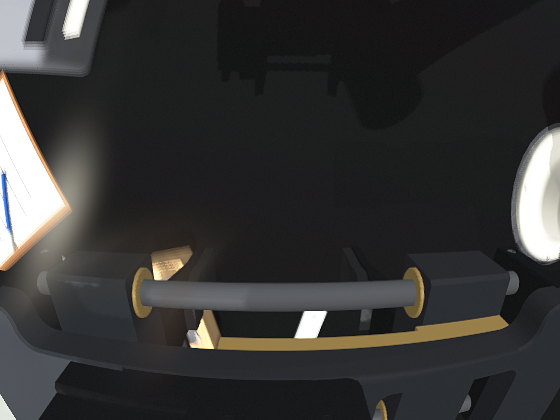

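Twist is required in every row. The wrist view still shows only empty table, with the fingers at the bottom around (200–350, 300).

>>> step_arm([
  {"linear": [-0.356,0.132,0.035],"twist": [0,0,0]},
  {"linear": [-0.356,0.132,0.035],"twist": [0,0,0]},
  {"linear": [-0.356,0.132,0.035],"twist": [0,0,0]},
  {"linear": [-0.356,0.132,0.035],"twist": [0,0,0]},
  {"linear": [-0.356,0.132,0.035],"twist": [0,0,0]},
  {"linear": [-0.356,0.132,0.035],"twist": [0,0,0]},
  {"linear": [-0.356,0.132,0.035],"twist": [0,0,0]},
  {"linear": [-0.356,0.132,0.035],"twist": [0,0,0]},
])

```text
time_s: 1.63
eef_pos: [0.4416, 0.0531, 0.1642]
tool_rot: [0.0, -0.434, 0.901, -0.0]
wrist_force: [1.4, 0.3, 0.4]
finger_gap: 0.0701
grip_force: 0.0
```

>>> step_arm([
  {"linear": [-0.05,0.019,0.005],"twist": [0,0,0]},
  {"linear": [-0.05,0.019,0.005],"twist": [0,0,0]},
  {"linear": [-0.05,0.019,0.005],"twist": [0,0,0]},
])

```text
time_s: 1.88
eef_pos: [0.4587, 0.1046, 0.1585]
tool_rot: [-0.0, -0.435, 0.9, -0.0]
wrist_force: [0.0, -0.3, -1.0]
finger_gap: 0.0701
grip_force: 0.0
```

Run:
```python
from h import *
move([.4565,.098,.066],-.674);print(st()[1])
```

```text
lin [ 0.0065 -0.0023  0.0925]
world yaw change -0.004100767833550734 -> twist z 0.004100767833550734
[0.45874811 0.10458039 0.1585331 ]
```

Now descend and pinch.

>>> step_arm([
  {"linear": [0.006,-0.002,0.02],"twist": [0,0,0]},
  {"linear": [0.006,-0.002,0.05],"twist": [0,0,0]},
  {"linear": [0.006,-0.002,0.092],"twist": [0,0,0]},
  {"linear": [0.006,-0.002,0.092],"twist": [0,0,0]},
])

```text
time_s: 2.22
eef_pos: [0.4502, 0.0923, 0.0612]
tool_rot: [-0.008, -0.432, 0.902, 0.0]
wrist_force: [-0.6, -0.7, -0.1]
finger_gap: 0.0701
grip_force: 0.0
```

>>> step_arm([
  {"linear": [0,0,0],"twist": [0,0,0]},
  {"linear": [0,0,0],"twist": [0,0,0]},
  {"linear": [0,0,0],"twist": [0,0,0]},
  {"linear": [0,0,0],"twist": [0,0,0]},
  {"linear": [0,0,0],"twist": [0,0,0]},
  {"linear": [0,0,0],"twist": [0,0,0]},
], grip=0.025, grip_force=10)

```text
time_s: 2.72
eef_pos: [0.4562, 0.0962, 0.0682]
tool_rot: [0.001, -0.434, 0.901, 0.0]
wrist_force: [-1.2, 0.3, -0.6]
finger_gap: 0.0379
grip_force: 0.0
```

Run:
```python
from h import *
s,p,r=st();piv=np.array([.5951,.2716]);v=p[:2]-piv
rad=np.hypot(*v);a=np.arctan2(v[1],v[0]);print(p,rad,a)
be=np.arctan2(.097-.2716,.6145-.5951);D=be-a;print(be,D)
for k in range(1,9):
    th=a+D*k/8;t=np.array([*(piv+rad*np.array([np.cos(th),np.sin(th)])),p[2]])
    print(k,np.round(r.inv().apply(t-p),4),round(-D*k/8,4))
```

```text
[0.45619528 0.09623783 0.0682236 ] 0.22371055041451438 -2.240702797665202
-1.4601391056210005 0.7805636920442016
1 [-0.0012 -0.0218  0.    ] -0.0976
2 [-0.0044 -0.0434  0.0001] -0.1951
3 [-0.0098 -0.0645  0.0001] -0.2927
4 [-0.0172 -0.085   0.0001] -0.3903
5 [-0.0265 -0.1048  0.0002] -0.4879
6 [-0.0377 -0.1235  0.0002] -0.5854
7 [-0.0507 -0.141   0.0003] -0.683
8 [-0.0654 -0.1572  0.0003] -0.7806
```

>>> step_arm([
  {"linear": [0,0,0],"twist": [0,0,0]},
  {"linear": [0,0,0],"twist": [0,0,0]},
  {"linear": [0,0,0],"twist": [0,0,0]},
])

```text
time_s: 2.97
eef_pos: [0.4561, 0.0961, 0.0678]
tool_rot: [0.001, -0.434, 0.901, -0.0]
wrist_force: [-0.6, -0.2, 6.1]
finger_gap: 0.034
grip_force: 10.0
```

>>> step_arm([
  {"linear": [-0.0012,-0.0218,0.002],"twist": [0,0,-0.0976]},
  {"linear": [-0.0044,-0.0434,0.002],"twist": [0,0,-0.1951]},
  {"linear": [-0.0098,-0.0645,0.002],"twist": [0,0,-0.2927]},
  {"linear": [-0.0172,-0.085,0.002],"twist": [0,0,-0.3903]},
  {"linear": [-0.0265,-0.1048,0.002],"twist": [0,0,-0.4879]},
  {"linear": [-0.0377,-0.1235,0.002],"twist": [0,0,-0.5854]},
  {"linear": [-0.0507,-0.141,0.002],"twist": [0,0,-0.683]},
  {"linear": [-0.0654,-0.1572,0.002],"twist": [0,0,-0.7806]},
])

```text
time_s: 3.63
eef_pos: [0.6213, 0.0486, 0.0667]
tool_rot: [-0.001, 0.746, -0.666, 0.001]
wrist_force: [-1.3, 3.6, 8.5]
finger_gap: 0.0337
grip_force: 10.1
```

>>> step_arm([
  {"linear": [0,0,0],"twist": [0,0,0]},
  {"linear": [0,0,0],"twist": [0,0,0]},
  {"linear": [0,0,0],"twist": [0,0,0]},
  {"linear": [0,0,0],"twist": [0,0,0]},
])

```text
time_s: 3.97
eef_pos: [0.6215, 0.0488, 0.0666]
tool_rot: [-0.002, 0.744, -0.668, 0.002]
wrist_force: [1.1, -1.8, 4.8]
finger_gap: 0.0335
grip_force: 10.0
```

Run:
```python
from h import *
s,p,r=st();piv=np.array([.5951,.2716]);v=p[:2]-piv
print(p,np.hypot(*v),np.arctan2(v[1],v[0]),s['wrist_force'],s['finger_gap'],s['grip_force'])
```

```text
[0.62152589 0.04880054 0.06660498] 0.22436115294391548 -1.4527394547945087 [ 1.10379978 -1.76128739  4.79425745] 0.03350261246546798 10.001728241331875
```

>>> step_arm([
  {"linear": [0,0,0],"twist": [0,0,0]},
  {"linear": [0,0,0],"twist": [0,0,0]},
  {"linear": [0,0,0],"twist": [0,0,0]},
  {"linear": [0,0,-0.03],"twist": [0,0,0]},
  {"linear": [0,0,-0.06],"twist": [0,0,0]},
  {"linear": [0,0,-0.1],"twist": [0,0,0]},
  {"linear": [0,0,-0.11],"twist": [0,0,0]},
], grip=0.06)

```text
time_s: 4.55
eef_pos: [0.6222, 0.0493, 0.1813]
tool_rot: [-0.004, 0.744, -0.668, 0.003]
wrist_force: [1.0, -0.3, 1.5]
finger_gap: 0.0591
grip_force: 0.0
```

Run:
```python
from h import *
move([.498,-.2627,.15],.96);print(st()[1],st()[0]['joints'])
```

```text
lin [0.2968 0.1575 0.0297]
world yaw change 0.8518681280828773 -> twist z -0.8518681280828773
[0.62222113 0.04930903 0.18127115] [ 0.33919053  0.4083267  -0.06351996  0.00268311 -1.08928004 -0.23229027]
```

>>> step_arm([
  {"linear": [0.297,0.1575,0.02],"twist": [0,0,0.72]},
  {"linear": [0.297,0.1575,0.02],"twist": [0,0,0.72]},
  {"linear": [0.297,0.1575,0.02],"twist": [0,0,0.72]},
  {"linear": [0.297,0.1575,0.02],"twist": [0,0,0.72]},
  {"linear": [0.297,0.1575,0.02],"twist": [0,0,0.72]},
  {"linear": [0.297,0.1575,0.02],"twist": [0,0,0.72]},
  {"linear": [0.297,0.1575,0.02],"twist": [0,0,0.72]},
  {"linear": [0.297,0.1575,0.02],"twist": [0,0,0.72]},
])

```text
time_s: 5.22
eef_pos: [0.4942, -0.2613, 0.1548]
tool_rot: [-0.0, -0.461, 0.888, 0.0]
wrist_force: [0.1, 0.4, -0.6]
finger_gap: 0.0599
grip_force: 0.0
```

Run:
```python
from h import *
move([.498,-.2627,.15],-.61);print(st()[1],st()[0]['joints'])
a=snap('top','t2.png')
c=cv2.resize(cv2.imread('pics/t2.png')[160:260,125:255],None,fx=6,fy=6,interpolation=cv2.INTER_CUBIC)
cv2.imwrite('pics/c3.png',c)
```

```text
lin [-0.001  -0.0039  0.0048]
world yaw change 0.0030158817063576926 -> twist z -0.0030158817063576926
[ 0.49423618 -0.26130677  0.15482474] [-1.96589516e-01  3.32672979e-01 -2.53153824e-01 -2.48280188e-04
 -9.85519436e-01 -4.16289142e-01]
```

View pics/c3.png

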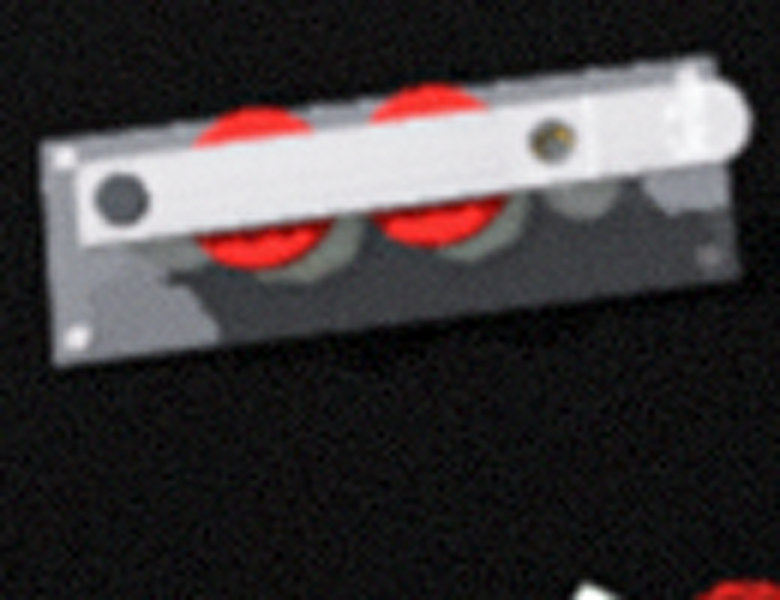

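Run:
```python
from h import *
a=snap('top');f=a['frame'].astype(int)
g=f[:,:,0]
# bar hole centroid of dark pixels weights
sub=g[175:191,208:226];print(sub)
def cen(x0,x1,y0,y1,lev):
    w=np.clip(lev-g[y0:y1,x0:x1],0,None).astype(float);yy,xx=np.mgrid[y0:y1,x0:x1];return (w*xx).sum()/w.sum(),(w*yy).sum()/w.sum()
h=cen(211,222,178,189,205);print('hole px',h,cast(a,h,.088),cast(a,(216.6,182.75),.088))
print('piv',cast(a,(125+123.5/6-.5,160+199.5/6-.5),.088))
```

```text
[[153 148 152 145 146 148 148 150 148 149 152 159 165 164 174 178 178 181]
 [145 151 151 154 160 165 169 171 177 181 190 199 197 208 228 226 219 221]
 [176 181 185 192 198 202 210 214 217 226 225 227 225 232 242 236 230 228]
 [215 225 226 226 230 231 230 229 231 225 229 232 229 232 239 238 230 228]
 [223 229 230 230 231 232 225 212 198 198 201 220 228 229 235 237 231 230]
 [225 225 228 232 231 220 191 157 134 130 160 186 214 229 232 237 230 227]
 [226 227 226 230 223 190 144 123 103 110 139 145 184 218 231 235 232 228]
 [228 227 229 229 212 158 111 101  98 126 157 152 163 212 231 236 231 226]
 [229 228 228 229 211 146  95  99  97 114 131 148 174 212 229 239 234 226]
 [226 224 227 227 213 155 110  93 105 112 118 137 186 215 231 235 234 230]
 [227 227 226 225 226 188 137 108 110 117 127 152 196 218 231 239 235 228]
 [228 227 228 229 225 213 176 142 131 139 156 186 216 229 231 237 233 222]
 [223 225 228 226 227 230 218 203 189 189 201 215 230 231 231 236 230 227]
 [223 220 225 230 228 234 232 230 226 225 225 227 234 231 230 236 229 214]
 [223 222 224 232 231 233 234 237 228 218 217 215 211 206 206 202 184 165]
 [223 220 215 213 212 208 209 209 195 173 167 164 159 141 136 132 124 119]]
hole px (np.float64(216.25223407321994), np.float64(183.0634188526953)) [[0.61492008 0.09802126 0.088     ]] [[0.61567786 0.09718041 0.088     ]]
piv [[0.59518517 0.27088812 0.088     ]]
```

Run:
```python
from h import *
a=snap('top');b=snap('scene')
t=cv2.imread('pics/t0.png').astype(int);s=cv2.imread('pics/s0.png').astype(int)
def cen(m,o):
    n,l,stt,c=cv2.connectedComponentsWithStats(m.astype(np.uint8));i=1+np.argmax(stt[1:,4]);return c[i]+o,stt[i,4]
# post white ring in t0
c,n=cen(t[176:194,208:227].min(2)>200,(208,176));print('post ring',c,n,cast(a,c,.081))
# knob: dark within block top
g=t.max(2)
m=(g[220:238,357:376]);print(m)
S=s[205:236,152:190];print(S.max(2)[:, ::1][5:26,5:32])
```

```text
post ring [217.15267176 183.97709924] 131 [[0.61417057 0.09706558 0.081     ]]
[[248 248 247 245 246 248 248 247 226 194 165 116  64  38  20  12  18  17
   17]
 [249 250 249 247 248 248 248 244 241 249 248 217 178 138  85  42  19  11
   15]
 [249 249 250 250 251 253 243 197 187 223 246 249 249 232 193 141  89  45
   21]
 [249 248 248 250 254 249 198 106  75 114 176 227 249 252 249 235 192 145
   87]
 [249 249 250 253 251 208 107  33  29  41  72 129 210 244 250 250 247 229
  194]
 [247 249 252 251 220 129  42  54  74  87  75  62 105 178 222 243 246 250
  247]
 [244 248 250 227 142  56  42  97 138 150 146 116  77  72 114 183 241 247
  247]
 [239 240 236 173  82  34  70 131 160 183 188 163 114  66  33 119 235 247
  246]
 [239 236 191 115  48  35  84 145 181 213 219 181 151  85  25 107 227 249
  247]
 [241 220 139  52  32  36  82 140 176 208 215 185 143  82  49 156 247 253
  252]
 [241 208 120  35  18  33  65 121 150 173 179 169 122  67  81 186 251 254
  252]
 [232 209 134  62  22  20  39  81 120 138 139 127  83  50 104 176 237 249
  254]
 [231 221 170 101  57  28  24  31  62  71  84  64
[... 2111 characters left out ...]
 238 235 237 238 236]
 [129 136 122  59   2   2   2  11   6  13  15  10  20   5   5   0 158 196
  194 194 230 238 235 236 236 236 238]
 [137 137 139 144 141 113  83  61  28   7  11  18  10   6   0  57 170 191
  192 171 222 236 233 234 231 231 233]
 [148 150 151 152 144 126 123 109  51   0  11   0   0   0  62 175 195 208
  172 230 248 243 243 243 242 243 243]
 [145 150 161 157 145 117 117 126 103  50  16   1  32  30 186 223 214 187
  177 243 251 249 249 248 248 248 249]
 [243 215 137 144 146 178 147 113 113 106 113 109 107 202 233 217 188 177
  244 252 248 246 246 246 245 245 246]
 [253 255 255 255 255 208  94 173 226 237 230 232 231 214 183 140 163 244
  251 248 246 245 246 245 245 245 246]]
```

Run:
```python
from h import *
a=snap('top');b=snap('scene')
def P(d): return np.array(d['K'],float)@np.c_[cv2.Rodrigues(np.array(d['rvec'],float))[0],np.ravel(d['tvec'])]
p,q=(366.3,228.6),(166.2,216.1)
X=cv2.triangulatePoints(P(a),P(b),np.float64(p),np.float64(q)).ravel();print(X[:3]/X[3],cast(a,p,.07),cast(b,q,.07))
move([.4983,-.262,.047],-.61);print(st()[0]['time_s'],st()[1])
```

```text
[ 0.49813523 -0.26121899  0.0684934 ] [[ 0.49774972 -0.26178878  0.07      ]] [[ 0.49992766 -0.26069969  0.07      ]]
lin [ 0.0008 -0.0036  0.108 ]
world yaw change 0.002685114338526251 -> twist z -0.002685114338526251
5.5167 [ 0.49582721 -0.25931459  0.15504982]
```

>>> step_arm([
  {"linear": [0.0005,-0.0035,0.03],"twist": [0,0,0]},
  {"linear": [0.0005,-0.0035,0.06],"twist": [0,0,0]},
  {"linear": [0.0005,-0.0035,0.06],"twist": [0,0,0]},
  {"linear": [0.0005,-0.0035,0.06],"twist": [0,0,0]},
], grip=0.055)

```text
time_s: 5.85
eef_pos: [0.4978, -0.2611, 0.0943]
tool_rot: [-0.002, -0.462, 0.887, 0.001]
wrist_force: [0.2, 0.1, 0.2]
finger_gap: 0.0551
grip_force: 0.0
```

Run:
```python
from h import *
move([.4983,-.2615,.047],-.61);print(st()[1])
```

```text
lin [ 0.     -0.0008  0.0472]
world yaw change 0.0008618689585913053 -> twist z -0.0008618689585913053
[ 0.49783715 -0.26105733  0.09425199]
```

Good. Now go down and grip with 25 N.

>>> step_arm([
  {"linear": [0,-0.0005,0.025],"twist": [0,0,0]},
  {"linear": [0,-0.0005,0.046],"twist": [0,0,0]},
  {"linear": [0,-0.0005,0.046],"twist": [0,0,0]},
  {"linear": [0,-0.0005,0.046],"twist": [0,0,0]},
])

```text
time_s: 6.18
eef_pos: [0.4995, -0.2624, 0.0503]
tool_rot: [0.0, -0.461, 0.887, -0.0]
wrist_force: [-0.3, 0.5, 0.3]
finger_gap: 0.0549
grip_force: 0.0
```

>>> step_arm([
  {"linear": [0,0,0],"twist": [0,0,0]},
  {"linear": [0,0,0],"twist": [0,0,0]},
  {"linear": [0,0,0],"twist": [0,0,0]},
  {"linear": [0,0,0],"twist": [0,0,0]},
  {"linear": [0,0,0],"twist": [0,0,0]},
  {"linear": [0,0,0],"twist": [0,0,0]},
  {"linear": [0,0,0],"twist": [0,0,0]},
  {"linear": [0,0,0],"twist": [0,0,0]},
], grip=0.018, grip_force=25)

```text
time_s: 6.85
eef_pos: [0.4988, -0.2628, 0.0498]
tool_rot: [0.0, -0.461, 0.888, -0.0]
wrist_force: [-0.8, 0.7, 3.5]
finger_gap: 0.0256
grip_force: 25.0
```

Run:
```python
from h import *
s,p,r=st();print(p,r.as_matrix().round(4).tolist(),s['wrist_force'],s['moment'],s['finger_gap'])
```

```text
[ 0.498757   -0.26277846  0.04975684] [[-0.5755, -0.8178, 0.0005], [-0.8178, 0.5755, -0.0003], [-0.0, -0.0006, -1.0]] [-0.84804874  0.7271503   3.54333479] [ 0.29594289  0.27401572 -0.0054371 ] 0.02564007185927961
```

>>> step_arm([
  {"linear": [0,0,-0.015],"twist": [0,0,0]},
  {"linear": [0,0,-0.04],"twist": [0,0,0]},
  {"linear": [0,0,-0.08],"twist": [0,0,0]},
  {"linear": [0,0,-0.12],"twist": [0,0,0]},
  {"linear": [-0.04,0.012,-0.12],"twist": [0,0,-0.1]},
  {"linear": [-0.08,0.025,-0.12],"twist": [0,0,-0.2]},
  {"linear": [-0.12,0.037,-0.12],"twist": [0,0,-0.3]},
  {"linear": [-0.155,0.048,-0.12],"twist": [0,0,-0.4]},
])

```text
time_s: 7.52
eef_pos: [0.5486, -0.1065, 0.1692]
tool_rot: [0.0, -0.629, 0.777, 0.0]
wrist_force: [0.3, 0.4, -0.6]
finger_gap: 0.026
grip_force: 25.0
```

Run:
```python
from h import *
move([.6143,.097,.17]);s,p,r=st();print(p,s['joints'],s['finger_gap'],s['wrist_force'],s['moment'])
```

```text
lin [-0.2127 -0.022  -0.0007]
[ 0.54861275 -0.10652291  0.16920508] [ 9.79769246e-02  3.17811874e-01 -2.34999896e-01 -4.69818341e-04
 -1.01764994e+00 -3.06878581e-01] 0.02597004675051899 [ 0.3313515   0.41540421 -0.62216715] [-0.04385037 -0.04100658  0.01647093]
```

>>> step_arm([
  {"linear": [-0.03,-0.003,0],"twist": [0,0,-0.1]},
  {"linear": [-0.06,-0.006,0],"twist": [0,0,-0.22]},
  {"linear": [-0.09,-0.009,0],"twist": [0,0,-0.34]},
  {"linear": [-0.12,-0.012,0],"twist": [0,0,-0.46]},
  {"linear": [-0.15,-0.015,0],"twist": [0,0,-0.58]},
  {"linear": [-0.18,-0.018,0],"twist": [0,0,-0.7]},
  {"linear": [-0.2,-0.021,0],"twist": [0,0,-0.82]},
  {"linear": [-0.21,-0.022,0],"twist": [0,0,-0.94]},
])

```text
time_s: 8.18
eef_pos: [0.6151, 0.0949, 0.1683]
tool_rot: [0.0, 0.914, -0.406, -0.0]
wrist_force: [-0.3, -0.9, -0.5]
finger_gap: 0.0256
grip_force: 25.0
```

>>> step_arm([
  {"linear": [0,0,0],"twist": [0,0,-0.12]},
  {"linear": [0,0,0],"twist": [0,0,-0.24]},
  {"linear": [0,0,0],"twist": [0,0,-0.36]},
  {"linear": [0,0,0],"twist": [0,0,-0.48]},
  {"linear": [0,0,0],"twist": [0,0,-0.6]},
  {"linear": [0,0,0],"twist": [0,0,-0.72]},
  {"linear": [0,0,0],"twist": [0,0,-0.84]},
  {"linear": [0,0,0],"twist": [0,0,-0.96]},
])

```text
time_s: 8.85
eef_pos: [0.6141, 0.0922, 0.1684]
tool_rot: [0.0, 0.998, 0.061, -0.001]
wrist_force: [-0.5, -0.2, -1.1]
finger_gap: 0.0259
grip_force: 25.0
```

>>> step_arm([
  {"linear": [0,0,0],"twist": [0,0,-0.12]},
  {"linear": [0,0,0],"twist": [0,0,-0.24]},
  {"linear": [0,0,0],"twist": [0,0,-0.36]},
  {"linear": [0,0,0],"twist": [0,0,-0.48]},
  {"linear": [0,0,0],"twist": [0,0,-0.6]},
  {"linear": [0,0,0],"twist": [0,0,-0.72]},
  {"linear": [0,0,0],"twist": [0,0,-0.84]},
  {"linear": [0,0,0],"twist": [0,0,-0.96]},
])

```text
time_s: 9.52
eef_pos: [0.6141, 0.0921, 0.1684]
tool_rot: [-0.0, 0.857, 0.515, -0.001]
wrist_force: [-0.2, -0.9, -1.0]
finger_gap: 0.0257
grip_force: 25.0
```

Run:
```python
from h import *
move([.6143,.097,.17]);s,p,r=st();print(s['time_s'],p,s['joints'],s['finger_gap'],r.as_matrix().round(3).tolist())
```

```text
lin [ 0.0044 -0.0021 -0.0016]
9.5167 [0.61412781 0.09212189 0.1684154 ] [ 4.08990794e-01  4.19407433e-01 -7.89503090e-02 -3.54064428e-04
 -1.07372929e+00  2.24343469e+00] 0.025701449946370553 [[0.47, 0.883, -0.001], [0.883, -0.47, -0.0], [-0.001, -0.001, -1.0]]
```

>>> step_arm([
  {"linear": [0.0044,-0.0021,0],"twist": [0,0,-0.12]},
  {"linear": [0.0044,-0.0021,0.005],"twist": [0,0,-0.24]},
  {"linear": [0.0044,-0.0021,0.01],"twist": [0,0,-0.36]},
  {"linear": [0.0044,-0.0021,0.015],"twist": [0,0,-0.48]},
  {"linear": [0.0044,-0.0021,0.02],"twist": [0,0,-0.6]},
  {"linear": [0.0044,-0.0021,0.022],"twist": [0,0,-0.6]},
  {"linear": [0.0044,-0.0021,0.022],"twist": [0,0,-0.6]},
  {"linear": [0.0044,-0.0021,0.022],"twist": [0,0,-0.6]},
])

```text
time_s: 10.18
eef_pos: [0.6147, 0.0971, 0.147]
tool_rot: [-0.0, 0.67, 0.742, -0.0]
wrist_force: [0.3, 0.2, -0.7]
finger_gap: 0.0256
grip_force: 25.0
```

Run:
```python
from h import *
move([.6143,.097,.146]);s,p,r=st();print(s['time_s'],p,s['joints'][5],r.as_matrix().round(3).tolist())
snap('scene','s3.png')
c=cv2.imread('pics/s3.png')[110:230,290:450];cv2.imwrite('pics/c4.png',cv2.resize(c,None,fx=5,fy=5,interpolation=cv2.INTER_CUBIC))
```

```text
lin [-0.     -0.0004  0.001 ]
10.1833 [0.6147142  0.09706961 0.1469713 ] 2.827686383520959 [[-0.102, 0.995, -0.0], [0.995, 0.102, -0.0], [-0.0, -0.0, -1.0]]
```

View pics/c4.png

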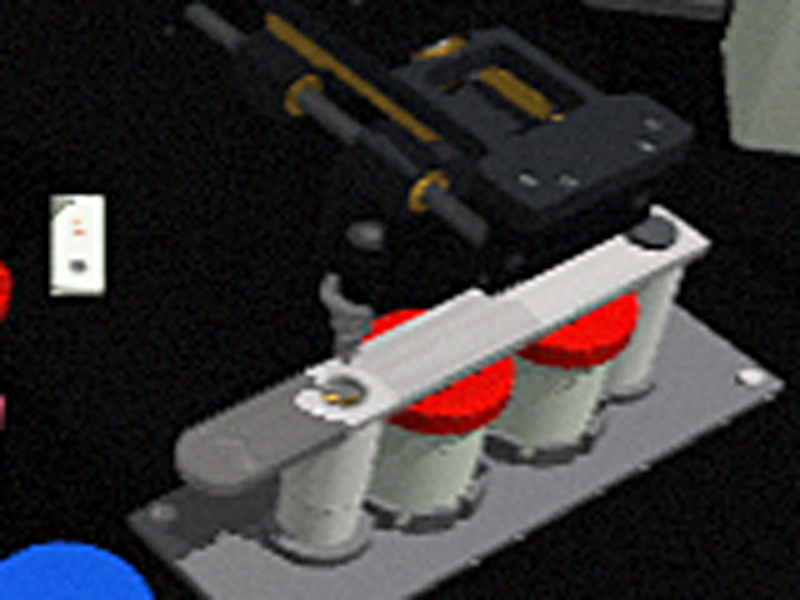

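The scene crop shows the screw tip at c4 ≈(347,355), hanging just above and behind the bar hole at ≈(343,388).

Run:
```python
from h import *
b=snap('scene');f=lambda x,y:(290+(x+.5)/5-.5,110+(y+.5)/5-.5)
print('tip',cast(b,f(347,355),.104),'hole',cast(b,f(343,388),.088))
a=snap('top');
```

```text
tip [[0.61302143 0.10050349 0.104     ]] hole [[0.61505557 0.10002724 0.088     ]]
```

>>> step_arm([
  {"linear": [0,0,0.008],"twist": [0,0,0]},
  {"linear": [0,0,0.014],"twist": [0,0,0]},
  {"linear": [0,0,0.02],"twist": [0,0,0]},
  {"linear": [0,0,0.024],"twist": [0,0,0]},
  {"linear": [0,0,0.026],"twist": [0,0,0]},
  {"linear": [0,0,0.026],"twist": [0,0,0]},
])

```text
time_s: 10.83
eef_pos: [0.6143, 0.097, 0.1203]
tool_rot: [-0.0, 0.669, 0.743, -0.001]
wrist_force: [-0.1, -0.3, -0.8]
finger_gap: 0.0254
grip_force: 25.0
```

Run:
```python
from h import *
s,p,r=st();print(s['time_s'],p,s['wrist_force'],s['moment'])
```

```text
10.8333 [0.61433639 0.0969667  0.12027949] [-0.11167957 -0.31758884 -0.83304163] [-0.20184703  0.02530157  0.06516938]
```

>>> step_arm([
  {"linear": [0,0,0.003],"twist": [0,0,0]},
  {"linear": [0,0,0.006],"twist": [0,0,0]},
  {"linear": [0,0,0.009],"twist": [0,0,0]},
  {"linear": [0,0,0.011],"twist": [0,0,0]},
  {"linear": [0,0,0.011],"twist": [0,0,0]},
])

```text
time_s: 11.25
eef_pos: [0.6149, 0.0975, 0.1099]
tool_rot: [-0.0, 0.669, 0.743, 0.0]
wrist_force: [0.4, 0.4, -2.2]
finger_gap: 0.0257
grip_force: 25.0
```

Run:
```python
from h import *
s,p,r=st();print(s['time_s'],p,s['wrist_force'],s['moment'])
```

```text
11.25 [0.61490979 0.09748123 0.10985047] [ 0.39054656  0.39009354 -2.18908282] [ 0.36360932 -0.18573109  0.05360638]
```

>>> step_arm([
  {"linear": [0,0,0.001],"twist": [0,0,0]},
  {"linear": [0,0,0.002],"twist": [0,0,0]},
  {"linear": [0,0,0.003],"twist": [0,0,0]},
  {"linear": [0,0,0.003],"twist": [0,0,0]},
])

```text
time_s: 11.58
eef_pos: [0.615, 0.0974, 0.1072]
tool_rot: [0.0, 0.669, 0.743, 0.0]
wrist_force: [0.4, 1.8, 0.2]
finger_gap: 0.0257
grip_force: 25.0
```

>>> step_arm([
  {"linear": [0,0,0.001],"twist": [0,0,0]},
  {"linear": [0,0,0.001],"twist": [0,0,0]},
])

```text
time_s: 11.75
eef_pos: [0.615, 0.0974, 0.1063]
tool_rot: [0.0, 0.669, 0.743, 0.0]
wrist_force: [0.5, 2.0, 0.1]
finger_gap: 0.0259
grip_force: 25.0
```

>>> step_arm([
  {"linear": [0,0,0.0005],"twist": [0,0,0]},
  {"linear": [0,0,0.0005],"twist": [0,0,0]},
])

```text
time_s: 11.92
eef_pos: [0.615, 0.0973, 0.106]
tool_rot: [0.0, 0.669, 0.743, 0.0]
wrist_force: [0.3, 2.5, 1.1]
finger_gap: 0.026
grip_force: 25.0
```

>>> step_arm([
  {"linear": [0.0007,0,0.0005],"twist": [0,0,0]},
  {"linear": [0.0007,0,0.001],"twist": [0,0,0]},
])

```text
time_s: 12.08
eef_pos: [0.615, 0.0976, 0.1056]
tool_rot: [0.001, 0.669, 0.743, 0.0]
wrist_force: [-0.4, 0.3, 6.3]
finger_gap: 0.0257
grip_force: 25.0
```

>>> step_arm([
  {"linear": [0,0,0.0005],"twist": [0,0,0]},
  {"linear": [0,0,0.0005],"twist": [0,0,0]},
])

```text
time_s: 12.25
eef_pos: [0.6151, 0.0976, 0.1055]
tool_rot: [0.001, 0.669, 0.743, 0.0]
wrist_force: [-1.0, 1.3, 7.4]
finger_gap: 0.0257
grip_force: 25.0
```

>>> step_arm([
  {"linear": [0,0,-0.0003],"twist": [0,0,0.06]},
  {"linear": [0,0,-0.0003],"twist": [0,0,0.12]},
  {"linear": [0,0,-0.0003],"twist": [0,0,0.18]},
  {"linear": [0,0,-0.0003],"twist": [0,0,0.24]},
])

```text
time_s: 12.58
eef_pos: [0.6153, 0.0976, 0.1053]
tool_rot: [0.001, 0.754, 0.657, 0.001]
wrist_force: [0.5, 0.8, 2.8]
finger_gap: 0.0259
grip_force: 25.0
```

Run:
```python
from h import *
s,p,r=st();print(s['time_s'],p,s['wrist_force'],s['moment'],s['joints'][5])
```

```text
12.5833 [0.61534035 0.09760008 0.10526066] [0.52794947 0.75428333 2.7539842 ] [ 0.06750921 -0.22916446  0.02781404] 2.586156543304351
```

>>> step_arm([
  {"linear": [0,0,0.0003],"twist": [0,0,0.06]},
  {"linear": [0,0,0.0005],"twist": [0,0,0.12]},
  {"linear": [0,0,0.0007],"twist": [0,0,0.18]},
  {"linear": [0,0,0.0009],"twist": [0,0,0.24]},
])

```text
time_s: 12.92
eef_pos: [0.6154, 0.0975, 0.1045]
tool_rot: [0.001, 0.827, 0.562, 0.001]
wrist_force: [0.9, -0.1, 4.0]
finger_gap: 0.0256
grip_force: 25.0
```

>>> step_arm([
  {"linear": [0,0,0.0002],"twist": [0,0,0.06]},
  {"linear": [0,0,0.0004],"twist": [0,0,0.12]},
  {"linear": [0,0,0.0006],"twist": [0,0,0.18]},
  {"linear": [0,0,0.0008],"twist": [0,0,0.24]},
])

```text
time_s: 13.25
eef_pos: [0.6155, 0.0975, 0.1038]
tool_rot: [0.001, 0.889, 0.459, 0.001]
wrist_force: [1.6, 1.4, 4.3]
finger_gap: 0.0261
grip_force: 25.0
```

>>> step_arm([
  {"linear": [0,0,0.00023],"twist": [0,0,0.08]},
  {"linear": [0,0,0.00046],"twist": [0,0,0.16]},
  {"linear": [0,0,0.00069],"twist": [0,0,0.24]},
  {"linear": [0,0,0.00092],"twist": [0,0,0.32]},
  {"linear": [0,0,0.00115],"twist": [0,0,0.4]},
  {"linear": [0,0,0.00138],"twist": [0,0,0.48]},
  {"linear": [0,0,0.0016],"twist": [0,0,0.56]},
  {"linear": [0,0,0.00183],"twist": [0,0,0.64]},
])

```text
time_s: 13.92
eef_pos: [0.6155, 0.0973, 0.102]
tool_rot: [0.0, 0.988, 0.156, 0.001]
wrist_force: [0.3, -0.6, 4.3]
finger_gap: 0.0257
grip_force: 25.0
```

Run:
```python
from h import *
s,p,r=st();print(s['time_s'],p,s['wrist_force'],s['moment'],s['joints'][5])
```

```text
13.9167 [0.6154999  0.09729152 0.10197284] [ 0.32226453 -0.6452729   4.2990946 ] [-0.20489602 -0.20755864  0.01921233] 1.4651846016297472
```

>>> step_arm([
  {"linear": [0,0,0.00023],"twist": [0,0,0.08]},
  {"linear": [0,0,0.00046],"twist": [0,0,0.16]},
  {"linear": [0,0,0.00069],"twist": [0,0,0.24]},
  {"linear": [0,0,0.00092],"twist": [0,0,0.32]},
  {"linear": [0,0,0.00115],"twist": [0,0,0.4]},
  {"linear": [0,0,0.00138],"twist": [0,0,0.48]},
  {"linear": [0,0,0.0016],"twist": [0,0,0.56]},
  {"linear": [0,0,0.00183],"twist": [0,0,0.64]},
])

```text
time_s: 14.58
eef_pos: [0.6153, 0.097, 0.1001]
tool_rot: [0.0, 0.987, -0.163, 0.001]
wrist_force: [0.2, -0.5, 4.4]
finger_gap: 0.0254
grip_force: 25.0
```

Run:
```python
from h import *
s,p,r=st();print(s['time_s'],p,s['wrist_force'],s['moment'],s['joints'][5])
```

```text
14.5833 [0.61526646 0.09702061 0.1001327 ] [ 0.23535125 -0.51947836  4.40124739] [-0.26128913 -0.01224054 -0.0179463 ] 0.8251675738151817
```

>>> step_arm([
  {"linear": [0,0,0.00023],"twist": [0,0,0.08]},
  {"linear": [0,0,0.00046],"twist": [0,0,0.16]},
  {"linear": [0,0,0.00069],"twist": [0,0,0.24]},
  {"linear": [0,0,0.00092],"twist": [0,0,0.32]},
  {"linear": [0,0,0.00115],"twist": [0,0,0.4]},
])

```text
time_s: 15.0
eef_pos: [0.615, 0.097, 0.0989]
tool_rot: [0.0, 0.935, -0.356, 0.001]
wrist_force: [-0.4, -1.1, 5.0]
finger_gap: 0.0257
grip_force: 25.0
```

Run:
```python
from h import *
s,p,r=st();print(s['time_s'],p,s['wrist_force'],s['moment'],s['joints'][5])
```

```text
15.0 [0.61500244 0.09696528 0.09893756] [-0.41023332 -1.06025609  4.98156123] [-0.26691543  0.11002982  0.00120997] 0.42518821825583797
```

>>> step_arm([
  {"linear": [0,0,0.0002],"twist": [0,0,0.08]},
  {"linear": [0,0,0.0004],"twist": [0,0,0.16]},
  {"linear": [0,0,0.0004],"twist": [0,0,0.16]},
])

```text
time_s: 15.25
eef_pos: [0.615, 0.0971, 0.0984]
tool_rot: [0.0, 0.904, -0.428, 0.001]
wrist_force: [0.3, -0.8, 5.4]
finger_gap: 0.0256
grip_force: 25.0
```

>>> step_arm([
  {"linear": [0,0,0.0002],"twist": [0,0,0.08]},
  {"linear": [0,0,0.0004],"twist": [0,0,0.16]},
  {"linear": [0,0,0.0004],"twist": [0,0,0.16]},
])

```text
time_s: 15.5
eef_pos: [0.6148, 0.0972, 0.098]
tool_rot: [0.0, 0.867, -0.499, 0.0]
wrist_force: [-0.0, -1.2, 6.3]
finger_gap: 0.0254
grip_force: 25.0
```

Run:
```python
from h import *
s,p,r=st();print(s['time_s'],p,s['wrist_force'],s['moment'],s['joints'][5])
```

```text
15.5 [0.61484214 0.09717322 0.0979504 ] [-0.032907   -1.17243372  6.27994151] [-0.18791135  0.13851274  0.00470618] 0.10868259374467092
```

>>> step_arm([
  {"linear": [0,0,0.0001],"twist": [0,0,0.06]},
  {"linear": [0,0,0.0002],"twist": [0,0,0.12]},
  {"linear": [0,0,0.0002],"twist": [0,0,0.12]},
])

```text
time_s: 15.75
eef_pos: [0.6147, 0.0972, 0.0977]
tool_rot: [0.0, 0.835, -0.55, 0.0]
wrist_force: [-0.3, -0.1, 4.7]
finger_gap: 0.0262
grip_force: 25.0
```

Run:
```python
from h import *
s,p,r=st();print(s['time_s'],p,s['wrist_force'],s['moment'],s['joints'][5])
```

```text
15.75 [0.61473432 0.09721013 0.09774758] [-0.28883149 -0.05649369  4.71799003] [-0.17402006  0.26401581 -0.02380078] -0.010659817432568872
```

>>> step_arm([
  {"linear": [0,0,0.00015],"twist": [0,0,0.05]},
  {"linear": [0,0,0.0003],"twist": [0,0,0.1]},
  {"linear": [0,0,0.0003],"twist": [0,0,0.1]},
])

```text
time_s: 16.0
eef_pos: [0.6149, 0.0973, 0.0977]
tool_rot: [0.0, 0.807, -0.59, 0.001]
wrist_force: [-0.5, -0.3, 6.6]
finger_gap: 0.0254
grip_force: 25.0
```

Run:
```python
from h import *
s,p,r=st();print(s['time_s'],p,s['wrist_force'],s['moment'],s['joints'][5])
```

```text
16.0 [0.61491856 0.09728962 0.09769814] [-0.50956835 -0.29185639  6.62201311] [-0.23368913  0.2247943  -0.05247555] -0.11028135969580137
```

>>> step_arm([
  {"linear": [0,0,0.0001],"twist": [0,0,0.05]},
  {"linear": [0,0,0.0002],"twist": [0,0,0.1]},
  {"linear": [0,0,0.0002],"twist": [0,0,0.1]},
])

```text
time_s: 16.25
eef_pos: [0.6151, 0.0974, 0.0977]
tool_rot: [-0.0, 0.777, -0.63, 0.001]
wrist_force: [-0.4, -0.3, 6.4]
finger_gap: 0.0256
grip_force: 25.0
```

Run:
```python
from h import *
s,p,r=st();print(s['time_s'],p,s['wrist_force'],s['moment'],s['joints'][5])
```

```text
16.25 [0.61509928 0.09740063 0.09771499] [-0.38186041 -0.31747012  6.42301414] [-0.16396781  0.22016683 -0.06400202] -0.21024302596314615
```

Landed at about j6≈-0.01. Now I'll take up the play in small turns with no extra push.

>>> step_arm([
  {"linear": [0,0,0],"twist": [0,0,0.05]},
  {"linear": [0,0,0],"twist": [0,0,0.1]},
  {"linear": [0,0,0],"twist": [0,0,0.15]},
  {"linear": [0,0,0],"twist": [0,0,0.15]},
])

```text
time_s: 16.58
eef_pos: [0.6151, 0.0973, 0.0977]
tool_rot: [-0.0, 0.727, -0.686, 0.001]
wrist_force: [-0.7, -0.6, 7.1]
finger_gap: 0.0257
grip_force: 25.0
```

Run:
```python
from h import *
s,p,r=st();print(s['time_s'],p,s['wrist_force'],s['moment'],s['joints'][5],s['tau'][5])
```

```text
16.5833 [0.61513993 0.09734677 0.09767269] [-0.73457507 -0.60327773  7.0994931 ] [-0.20136926  0.19479114 -0.07478106] -0.3602255904202666 -0.20572270732373
```

>>> step_arm([
  {"linear": [0,0,0],"twist": [0,0,0.05]},
  {"linear": [0,0,0],"twist": [0,0,0.05]},
  {"linear": [0,0,0],"twist": [0,0,0.05]},
])

```text
time_s: 16.83
eef_pos: [0.6151, 0.0973, 0.0976]
tool_rot: [-0.0, 0.71, -0.704, 0.001]
wrist_force: [-0.4, -0.4, 6.6]
finger_gap: 0.0256
grip_force: 25.0
```

Run:
```python
from h import *
s,p,r=st();print(s['time_s'],p,s['wrist_force'],s['moment'],s['joints'][5],s['tau'][5])
```

```text
16.8333 [0.61510817 0.09731243 0.09764552] [-0.3970628  -0.41974943  6.62979818] [-0.18546168  0.20044891 -0.01815282] -0.4086744349322784 0.012496794224716723
```

>>> step_arm([
  {"linear": [0,0,0],"twist": [0,0,0.05]},
  {"linear": [0,0,0],"twist": [0,0,0.05]},
])

```text
time_s: 17.0
eef_pos: [0.6151, 0.0973, 0.0976]
tool_rot: [0.0, -0.692, 0.722, -0.001]
wrist_force: [-0.0, -1.2, 6.4]
finger_gap: 0.0257
grip_force: 25.0
```

```bash
cat > m.py <<'E'
from h import *
M=[]
for i in range(8):
    get_image('top');s=read_state();M.append([s['moment'][2],s['wrist_force'][2],s['tau'][5]])
print(s['time_s'],np.mean(M,0).round(3),np.std(M,0).round(3),s['eef_pos'][2],s['joints'][5])
E
python3 m.py
```

```text
17.4 [-5.000e-03  6.347e+00 -2.500e-02] [0.029 0.599 0.019] 0.0976351919705413 -0.45849406603928416
```

>>> step_arm([
  {"linear": [0,0,0],"twist": [0,0,0.04]},
  {"linear": [0,0,0],"twist": [0,0,0.04]},
])

```text
time_s: 17.57
eef_pos: [0.6151, 0.0973, 0.0976]
tool_rot: [0.0, -0.678, 0.735, -0.001]
wrist_force: [-0.4, -1.0, 7.1]
finger_gap: 0.0258
grip_force: 25.0
```

```bash
python3 m.py
```

```text
17.9667 [ 0.143  6.058 -0.142] [0.015 0.337 0.016] 0.09758350475982709 -0.4981083763328314
```

>>> step_arm([
  {"linear": [0,0,0],"twist": [0,0,0.03]},
  {"linear": [0,0,0],"twist": [0,0,0.03]},
])

```text
time_s: 18.13
eef_pos: [0.615, 0.0972, 0.0976]
tool_rot: [-0.0, -0.667, 0.745, -0.001]
wrist_force: [-0.5, -0.3, 6.5]
finger_gap: 0.0258
grip_force: 25.0
```

```bash
python3 m.py
```

```text
18.5333 [ 0.245  6.205 -0.227] [0.029 0.433 0.012] 0.097579457436158 -0.5278717490677701
```

Moment is 0.245 N m, so the screw is tight. Release and retreat straight up.

>>> step_arm([
  {"linear": [0,0,0],"twist": [0,0,0]},
  {"linear": [0,0,0],"twist": [0,0,0]},
  {"linear": [0,0,0],"twist": [0,0,0]},
  {"linear": [0,0,0],"twist": [0,0,0]},
  {"linear": [0,0,0],"twist": [0,0,0]},
  {"linear": [0,0,0],"twist": [0,0,0]},
], grip=0.06)

```text
time_s: 19.03
eef_pos: [0.6144, 0.0978, 0.0961]
tool_rot: [-0.0, -0.666, 0.746, 0.0]
wrist_force: [0.6, -0.2, 0.0]
finger_gap: 0.0565
grip_force: 0.0
```

>>> step_arm([
  {"linear": [0,0,-0.02],"twist": [0,0,0]},
  {"linear": [0,0,-0.05],"twist": [0,0,0]},
  {"linear": [0,0,-0.09],"twist": [0,0,0]},
  {"linear": [0.1,-0.03,-0.12],"twist": [0,0,0]},
  {"linear": [0.1,-0.03,-0.12],"twist": [0,0,0]},
  {"linear": [0.1,-0.03,-0.12],"twist": [0,0,0]},
  {"linear": [0.1,-0.03,-0.12],"twist": [0,0,0]},
])

```text
time_s: 19.62
eef_pos: [0.6344, -0.0088, 0.2187]
tool_rot: [0.001, -0.664, 0.747, -0.001]
wrist_force: [0.7, 0.4, 0.2]
finger_gap: 0.06
grip_force: 0.0
```

Run:
```python
from h import *
s,p,r=st();print(s['time_s'],p,s['wrist_force'])
snap('scene','s5.png')
c=cv2.imread('pics/s5.png')[100:260,260:460];cv2.imwrite('pics/c5.png',cv2.resize(c,None,fx=3.7,fy=3.7,interpolation=cv2.INTER_CUBIC))
```

```text
19.6167 [ 0.63437321 -0.00884903  0.2186732 ] [0.68573381 0.3633297  0.20879479]
```

View pics/c5.png

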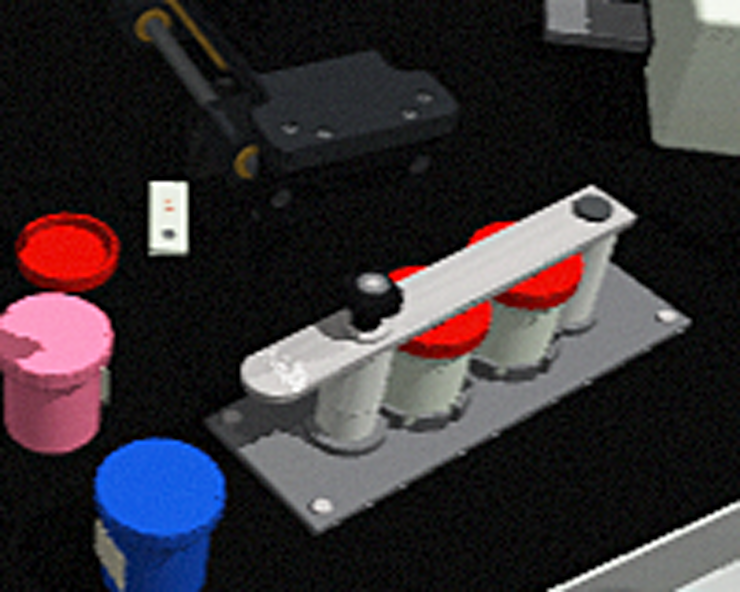

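The screw stands upright at c5 (372,300) with its collar on the bar. The cups are in place and the arm is clear.

```bash
python3 -c "
from rig import *
print(job_done())"
```

```text
the job is handed in; nothing more can be done
None
```

I handed the job in at about 20 s with the bar closed over the cups and the thumbscrew screwed home, but the last wrist moment I read, about 0.245 N m, was above the 0.1–0.15 N m finger-tight range; the thread didn't seem to strip, and I got no verdict back.

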